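Photograph sample jars on a rail carrier with a two-stage shutter key

TASK

Stand every sample jar in its own pocket of the carrier and push the loaded carrier along its rail to the middle detent, in front of the camera; then half-press the shutter key to its first click and hold it there for about a second to focus, and press it fully down to take the picture. After that, push the carrier on to the last detent and move every jar to the flat steel tray, standing upright, leaving the carrier at the last detent. Never press the key fully while the carrier is away from the camera, and do not knock over or shove the other things on the bench.

Things in the scene. Friction and masses are not known exactly. Their poses are not given: they have to be found in the camera images.
- jar1: sample jar: upright plain cylinder, white with a blue cap of the same diameter, 60 mm diameter, 72 mm tall, about 160 g (squat, all alike; the other bottles on the bench are taller with a narrow neck). Two or three jars are present at a start. Origin: centre of the underside; z up through the cap
- jar2: sample jar: upright plain cylinder, white with a blue cap of the same diameter, 60 mm diameter, 72 mm tall, about 160 g (squat, all alike; the other bottles on the bench are taller with a narrow neck). Two or three jars are present at a start. Origin: centre of the underside; z up through the cap
- jar3: sample jar: upright plain cylinder, white with a blue cap of the same diameter, 60 mm diameter, 72 mm tall, about 160 g (squat, all alike; the other bottles on the bench are taller with a narrow neck). Two or three jars are present at a start. Origin: centre of the underside; z up through the cap
- rail: fixed aluminium rail base, 660 mm long (its y) and 96 mm wide (its x), across the robot's front with a small yaw; origin: centre of its underside. The carrier runs along it from its +y end (left) to its -y end (right). Three short dark ticks on its robot-side edge mark the carrier's left end position, the camera station (rail middle) and the last station (140 mm right of the middle)
- lens (a point): centre of the black lens of the fixed white camera head, on the far (+x) side of the rail opposite its middle, 113 mm from the rail's centre line and 72 mm above the bench. The head is 80 (x) x 170 (y) mm, its top 115 mm above the bench, its front face 22 mm behind the lens
- carrier (a joint): slide of the carrier, m: 0 at the left (+y) end, growing towards the rail's -y; end stop 0.31; starts at 0 to 0.06. Sprung detents at 0.160 (camera station) and 0.300 (last station): each takes about 4 N to enter or leave, draws the carrier in from about 6 mm and holds it; elsewhere about 1 N of friction holds it where it is left
- carrier_mid (a point): centre of the floor of the carrier's middle pocket, 38 mm above the bench; axes as the rail's. White carrier with three square pockets in a row along y, centred at -74, 0 and +74 mm from this point, each 68 x 68 mm inside, walls 6 mm thick rising 20 mm above the pocket floors. A dark pointer on its robot side, at the middle pocket, lines up with the rail's ticks
- carrier_post (a point): top centre of the grey push post at the carrier's left (+y) end: upright block 24 mm (x) by 18 mm (y), standing 62 mm above the carrier's 8 mm floor plate, top 100 mm above the bench; it lies 138 mm in +y from the middle pocket. It may be gripped across x or pushed
- key_base: fixed white console 95 (x) x 110 (y) x 40 mm high with the shutter key in the middle of its top; origin: centre of the underside
- key_top (a point): top centre of the shutter key: grey round cap, 40 mm diameter, its top 58 mm above the bench when released, pressed straight down; it moves with the key
- key_half (a joint): first stage of the key, m: 0 released, 0.006 at the first click (its stop). Light spring, 1.5 N rising to 4 N. A half-press means this is down while key_full is still at 0
- key_full (a joint): second stage of the key, m: 0 until about 11 N is applied, then 0.006 fully down at about 15 N (cap 12 mm below its rest height in all). Both stages spring back when let go
- tray: fixed flat steel tray for finished jars, outside 110 (x) x 250 (y) x 20 mm high, walls and floor 5 mm thick, no dividers; origin: centre of its underside, y along its length. It stands to the right of the key, nearer the robot than the rail
- beaker: bystander: glass beaker, 70 mm diameter, 85 mm tall; to be left alone. Origin: centre of the underside
- reagent: bystander: amber bottle with black cap, 72 mm diameter, 150 mm tall; to be left alone. Origin: centre of the underside
- tipbox: bystander: grey box 85 x 120 x 55 mm; to be left alone. Origin: centre of the underside
- dish: bystander: clear flat dish, 70 mm diameter, 16 mm high; to be left alone. Origin: centre of the underside
- spatula: bystander: thin steel lab spatula lying flat, 160 mm long, 6 mm high; to be left alone. Origin: centre of the underside
- forceps: bystander: steel forceps lying flat, 130 mm long, 10 mm high; to be left alone. Origin: centre of the underside
- standard: bystander: small white narrow-necked bottle, 52 mm diameter, 110 mm tall; to be left alone. Origin: centre of the underside
There are look-alikes about, which are no part of the job. Leave any pink look-alike of the jar1 alone. Leave any yellow look-alike of the jar3 alone.

How it is judged (in metres and radians):
On the way, in this order (a step that is already met when the one before it is completed fails the run):
1. every jar stands in a pocket of the carrier (x of jar1 in the frame of carrier_mid between -0.012 and 0.012 m and y of jar1 in the frame of carrier_mid between -0.09 and 0.09 m and z of jar1 in the frame of carrier_mid between -0.006 and 0.008 m and angle between each of jar1, jar2, jar3's own z axis and vertical below 0.12 rad and x of jar2 in the frame of carrier_mid between -0.012 and 0.012 m and y of jar2 in the frame of carrier_mid between -0.09 and 0.09 m and z of jar2 in the frame of carrier_mid between -0.006 and 0.008 m and x of jar3 in the frame of carrier_mid between -0.012 and 0.012 m and y of jar3 in the frame of carrier_mid between -0.09 and 0.09 m and z of jar3 in the frame of carrier_mid between -0.006 and 0.008 m), for 0.2 s.
2. the loaded carrier is in the camera detent (within 5 mm) (all of step 1 and value of joint carrier between 0.155 and 0.165 m), for 0.2 s.
3. the key is held half-pressed (first stage down, second not begun) for 0.6 s, the loaded carrier at the camera (all of step 2 and value of joint key_half above 0.0045 m and value of joint key_full below 0.0015 m), for 0.6 s.
4. the key is pressed fully, the loaded carrier at the camera (all of step 2 and value of joint key_full above 0.0045 m), for 0.05 s.
5. the loaded carrier is in the last detent (within 5 mm), the key let go (all of step 1 and value of joint carrier between 0.295 and 0.305 m and value of joint each of key_half, key_full below 0.002 m), for 0.2 s.
At the end, for the whole second after the job is handed in: every jar stands upright (within 7 degrees) on the tray's floor and at rest, the carrier is in the last detent (within 5 mm) and the key is released (value of joint carrier between 0.295 and 0.305 m and value of joint each of key_half, key_full below 0.002 m and x of jar1 in the frame of tray between -0.032 and 0.032 m and y of jar1 in the frame of tray between -0.1 and 0.1 m and z of jar1 in the frame of tray between -0.006 and 0.014 m and angle between each of jar1, jar2, jar3's own z axis and vertical below 0.12 rad and linear speed of each of jar1, jar2, jar3 below 0.02 m/s and x of jar2 in the frame of tray between -0.032 and 0.032 m and y of jar2 in the frame of tray between -0.1 and 0.1 m and z of jar2 in the frame of tray between -0.006 and 0.014 m and x of jar3 in the frame of tray between -0.032 and 0.032 m and y of jar3 in the frame of tray between -0.1 and 0.1 m and z of jar3 in the frame of tray between -0.006 and 0.014 m); the robot touches nothing.
It fails at once if the key is pressed fully while the carrier is away from the camera detent (value of joint key_full above 0.003 m and (value of joint carrier below 0.15 m or value of joint carrier above 0.17 m)).
It fails at once if another thing on the bench is shoved more than 50 mm or knocked over (distance of any of beaker, reagent, tipbox, dish, spatula, forceps, standard from where it was at the start of the episode above 0.05 m or angle between any of beaker, reagent, tipbox, dish, standard's own z axis and vertical above 0.6 rad).
Of jar1, jar2, jar3 only 2 to 3 are there at a start; the rules pass over those that are not, and their reading is None.
At some moment in a run one of jar1, jar2, jar3 may be knocked a few centimetres aside while the robot is not near it.
It also fails if it takes over 210 s, if anything falls off the work surface, if the arm or the gripper's body presses on something with over 40 N, if the wrist force passes 120 N, or if a joint passes its speed limit or range.

ROBOT

A 6-joint arm with a two-finger parallel gripper is mounted at the origin on the work surface. World frame = base frame: x ahead of the robot, y to its left, z up, the work surface at z = 0. Lengths are in mm, angles in rad, forces in N, time in s.
With the tool pointing down it reaches from about 300 to 825 mm from the base axis. Payload 5.4 kg.
Tool frame: the origin (TCP) lies at the very end of the fingers, on their centre line; the grasp point (between the pads) lies 19 mm behind it; z points along the fingers, y is the line along which they close (so a half turn about z gives the same grasp; the last joint's range is limited). The gripper opens to 92 mm and grips with 3 to 60 N. Pads are 20 mm wide; open, the fingers measure 128 mm over their backs; the gripper's body (75 mm by 189 mm) begins 69 mm behind the grasp point.
Start: joints at [-1.527, 0.158, 1.597, -0, 1.386, -0.21], TCP at [144.35, -556.569, 214.601] pointing down, gripper open.
Joint ranges: [-2.91, 2.91], [-0.94, 2.29], [0.18, 2.7], [-1.29, 4.43], [0.17, 2.64], [-3, 3]. Speed limits (rad/s): [2.57, 2.57, 3.14, 3.14, 3.14, 3.14].

INTERFACE

Orientations are given as a rotation vector (axis times angle).
In Python, from workcell import arm, cams gives the robot as it stands. The module is installed in compiled form; this text tells all that it offers.
- The arm moves only by the tool apply_moves, never from a script. Its arguments are lists of equal length, an entry for each row: "translation": the shift along the tool's x, y, z in cm, a list of three; "angular": the turn, a rotation vector about the tool's x, y, z in rad, a list of three. A call has 1 to 10 rows; each row is the pose to reach, as a shift and turn from the pose commanded when the call began, along the tool's axes at that moment; what a row does not reach only later rows make up. A row lasts 1/8 s, in which the tool goes at most 62.5 mm and 10.7 degrees, less where a joint would pass 70% of its speed; a pose out of reach is approached as far as the arm can. A call with a gripper value outside its range is refused whole. "jaw" is the closure in counts, from 0 (fully open) to 255 (shut), set as the call begins (left out, the last holds). The fingers move at their own pace and stop on an object; "force" is the grip in N (left out, the last holds). Time passes only in rows, so rows that repeat a pose let the fingers close. It gives the time, the measured TCP pose, the force, the opening and the grip force at its end, in the units of the state.
- arm.sense(): the state, without advancing time (a new reading comes with each control period).
- cams.snapshot(name): name is "scene" or "top"; returns a dict with "pixels" (384x512x3 uint8, red, green, blue), "fx", "fy", "cx", "cy" (pixels), "k1" (the pictures are not rectified: a ray, as slopes to the right and down, at radius r is drawn at 1 + k1 r^2 times it, then the intrinsics apply), "cam_to_world" (4x4, takes a point from camera to world coordinates). Camera axes: x right, y down, z forward; pixel columns grow to the right and rows downward; lengths in mm; the calibration is good to about 2 mm. A picture is of the moment at which its call begins. There is no depth.
- arm.finish_job(): hands the job in; it is judged then, once.
Trained networks look in a picture, given as the dict that the camera call returned (one of the last four; its "shot" number tells which), for a name from the list of things; names that differ only in an ending like _2 or _b are one class to them, and where a whole thing is asked for, a point or a joint stands for the part that bears it (a point fixed in the world has none). Each returns a list of dicts, best first, with "score" (0 to 1); they miss things now and then, are a little off and sometimes report something else, mostly with a low value. They report only what shows in the picture. A call takes as long as a camera call. They do not tell look-alikes from the thing itself.
- cams.recognise(thing, picture): "point" ([column, row] in pixels, amid what is visible of it).
The state is a dict: "t": time; "q": joint angles; "dq": joint speeds; "effort": joint torques, N m; "tool_pos": TCP position; "tool_rot": TCP orientation; "wrist_force": force on the tool from outside, world axes, zero at the start; "moment": the same for the moment, N m; "width": finger opening in mm; "gripper_force": force on a finger pad.
Only numpy, scipy, OpenCV 4.12 (cv2) and the standard library are available. Lean on these libraries where they do the work, as an engineer would, in place of code of your own. Each camera call takes 0.05 s, during which the arm holds its last target. There are 200 camera calls.

## Working session

There is one attempt and no reset: what is moved stays moved. The work goes in short steps, Python scripts to look and compute and a tool call to move; the robot and the scene stay as the last step left them, time stands still between calls to the robot, and variables do not carry over. Pictures are saved under pics/ and viewed, at most 14 in all, crops included, and the job is handed in when it is done.

Besides the shell and the picture viewer there is one more tool, called by a JSON object that holds its "api" and its "payload", one argument or row to a line. apply_moves: Moves the arm, as the interface text tells. Its arguments: {"type":"object","properties":{"translation":{"type":"array"},"angular":{"type":"array"},"jaw":{"type":"number"},"force":{"type":"number"}},"required":["translation","angular"]}

```bash
mkdir -p pics; cat > h.py <<'E'
import numpy as np, cv2
from workcell import arm, cams
from scipy.spatial.transform import Rotation as R
def ray(p,px):
    x=np.array([(px[0]-p['cx'])/p['fx'],(px[1]-p['cy'])/p['fy']]); u=x.copy()
    for _ in range(20): u=x/(1+p['k1']*(u@u))
    T=np.array(p['cam_to_world']); return T[:3,3], T[:3,:3]@np.array([u[0],u[1],1])
def atz(p,px,z):
    o,d=ray(p,px); return o+d*(z-o[2])/d[2]
def proj(p,X):
    T=np.array(p['cam_to_world']); c=T[:3,:3].T@(np.array(X,float)-T[:3,3]); u=c[:2]/c[2]; u=u*(1+p['k1']*(u@u))
    return np.array([u[0]*p['fx']+p['cx'],u[1]*p['fy']+p['cy']])
def tri(p1,a,p2,b):
    o1,d1=ray(p1,a);o2,d2=ray(p2,b)
    s=np.linalg.lstsq(np.c_[d1,-d2],o2-o1,rcond=None)[0]
    A=o1+s[0]*d1;B=o2+s[1]*d2
    return (A+B)/2,np.linalg.norm(A-B)
def save(p,n,crop=None,f=1):
    im=cv2.cvtColor(p['pixels'],cv2.COLOR_RGB2BGR)
    if crop: im=im[crop[1]:crop[3],crop[0]:crop[2]]
    if f!=1: im=cv2.resize(im,None,fx=f,fy=f,interpolation=cv2.INTER_CUBIC)
    cv2.imwrite('pics/'+n,im)
def rel(goal,down_yaw=None):
    """shift in tool axes (cm) to world goal (mm)"""
    s=arm.sense(); M=R.from_rotvec(s['tool_rot']).as_matrix()
    return M.T@(np.array(goal)-np.array(s['tool_pos']))/10
E
python3 - <<'E'
from h import *
np.set_printoptions(precision=1,suppress=True)
s=arm.sense(); print(s['t'],s['tool_pos'],s['tool_rot'],R.from_rotvec(s['tool_rot']).as_matrix())
P={}
for n in('scene','top'):
    p=cams.snapshot(n);P[n]=p;save(p,n+'0.png',f=1.5);print(n,p['fx'],p['k1'],np.array(p['cam_to_world']))
    for t in['jar1','rail','carrier','carrier_mid','carrier_post','lens','key_top','key_base','tray','beaker','reagent','standard','tipbox']:
        try: print(t,[(np.round(d['point']),round(d['score'],2)) for d in cams.recognise(t,p)][:5])
        except Exception as e: print(t,e)
print(arm.sense()['t'])
E
```

```text
0.0 [ 144.3 -555.9  213.6] [-3.1 -0.4 -0. ] [[ 1.   0.3 -0. ]
 [ 0.3 -1.   0. ]
 [ 0.  -0.  -1. ]]
scene 385.80805578136585 -0.0731559887609071 [[   0.5    0.6   -0.6 1345.7]
 [   0.8   -0.4    0.4 -547.4]
 [   0.    -0.7   -0.7  961.9]
 [   0.     0.     0.     1. ]]
jar1 [(array([270., 179.]), 0.85), (array([310., 159.]), 0.83), (array([336., 225.]), 0.8), (array([296., 168.]), 0.79), (array([293., 148.]), 0.54)]
rail [(array([281., 240.]), 0.97)]
carrier [(array([303., 201.]), 0.71), (array([269., 180.]), 0.35)]
carrier_mid [(array([300., 203.]), 0.71)]
carrier_post [(array([302., 202.]), 0.9)]
lens [(array([277., 236.]), 0.78), (array([303., 201.]), 0.27)]
key_top [(array([280., 165.]), 0.54)]
key_base [(array([239., 196.]), 0.61), (array([303., 200.]), 0.3), (array([279., 237.]), 0.2)]
tray [(array([176., 221.]), 0.69), (array([259., 170.]), 0.6)]
beaker [(array([122., 256.]), 0.61)]
reagent [(array([376., 175.]), 0.95), (array([147., 285.]), 0.41)]
standard [(array([148., 284.]), 0.81)]
tipbox [(array([358., 160.]), 0.56)]
top 426.46803659174924 -0.06673780719814308 [[   0.    -1.     0.2  335. ]
 [  -1.    -0.    -0.    15.5]
 [   0.    -0.2   -1.  1247.1]
 [   0.     0.     0.     1. ]]
jar1 [(array([172., 216.]), 0.96), (array([135., 224.]), 0.91), (array([210., 214.]), 0.89), (array([196., 111.]), 0.71), (array([140., 260.]), 0.57)]
rail [(array([263., 156.]), 0.64)]
carrier []
carrier_mid [(array([202., 159.]), 0.79)]
carrier_post [(array([206., 160.]), 0.69), (array([186., 252.]), 0.26)]
lens [(array([263., 156.]), 0.98), (array([201., 159.]), 0.31)]
key_top [(array([259., 221.]), 0.58)]
key_base [(array([256., 222.]), 0.96), (array([259., 219.]), 0.2)]
tray [(array([344., 222.]), 0.79), (array([202., 159.]), 0.31)]
beaker [(array([423., 189.]), 0.86)]
reagent [(array([ 96., 139.]), 0.59)]
standard [(array([405., 144.]), 0.92)]
tipbox [(array([ 86., 186.]), 0.55)]
1.4
```

View pics/top0.png

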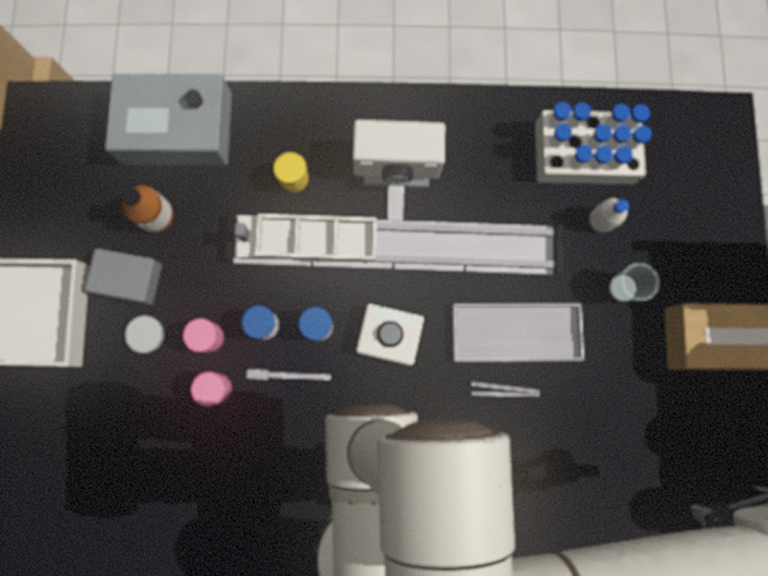

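View pics/scene0.png

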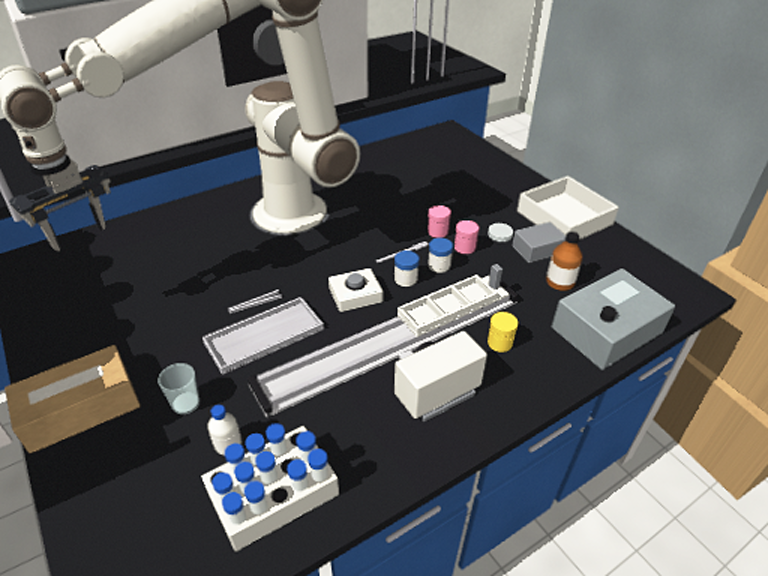

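The top view shows two real jars, with blue caps at about (173,215) and (211,215) in original pixels. The pink pair (135,224), (140,259) and the yellow one (194,114) are look-alikes. The carrier is at the left end of the rail, the key at (260,222), the tray at (345,221). The scene view has the jars at (270,179) and (293,169). I'll zoom in next.

```bash
python3 - <<'E'
from h import *
p=cams.snapshot('top');save(p,'top1.png',(145,125,405,255),3)
q=cams.snapshot('scene');save(q,'scene1.png',(130,150,350,290),3.5)
for pp,n in((p,'top'),(q,'scene')):
    hsv=cv2.cvtColor(pp['pixels'],cv2.COLOR_RGB2HSV); m=cv2.inRange(hsv,(100,120,50),(125,255,255))
    n_,l,st,c=cv2.connectedComponentsWithStats(m)
    print(n,[(st[i].tolist(),c[i].round(1).tolist()) for i in range(1,n_) if st[i][4]>60 and 100<c[i][0]<400])
import pickle; pickle.dump((p,q),open('pq.pkl','wb'))
E
```

```text
top [([369, 67, 26, 13, 236], [381.3, 73.2]), ([370, 83, 12, 11, 93], [375.3, 87.9]), ([384, 97, 12, 11, 99], [388.9, 102.0]), ([161, 204, 21, 22, 369], [171.3, 214.2]), ([199, 205, 22, 22, 370], [209.3, 215.3])]
scene [([227, 57, 99, 40, 1754], [282.0, 77.6]), ([66, 98, 108, 49, 2123], [119.2, 121.8]), ([286, 159, 17, 12, 169], [293.7, 164.2]), ([263, 167, 17, 13, 178], [270.9, 173.1]), ([306, 226, 151, 153, 6445], [372.8, 306.3]), ([140, 269, 11, 11, 86], [145.0, 274.1]), ([177, 282, 13, 14, 145], [183.0, 288.1]), ([197, 287, 22, 26, 297], [207.5, 299.5]), ([163, 288, 20, 26, 286], [172.9, 300.6]), ([150, 296, 26, 39, 441], [162.7, 314.8]), ([191, 306, 13, 14, 147], [197.4, 312.6]), ([141, 315, 14, 14, 150], [147.7, 321.5]), ([221, 316, 96, 68, 3045], [275.3, 360.8]), ([148, 328, 14, 15, 157], [154.5, 335.0])]
```

View pics/top1.png

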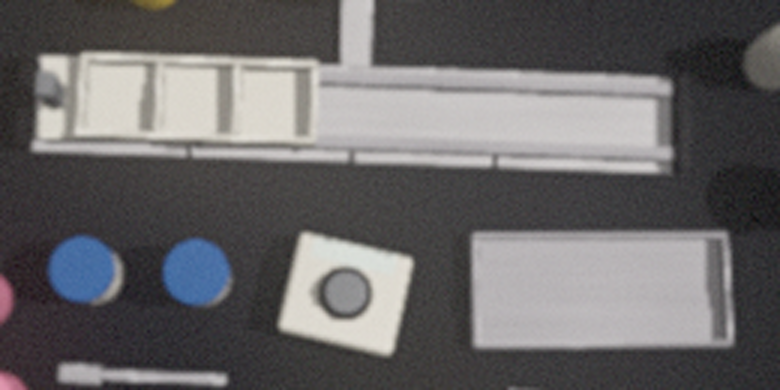

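View pics/scene1.png

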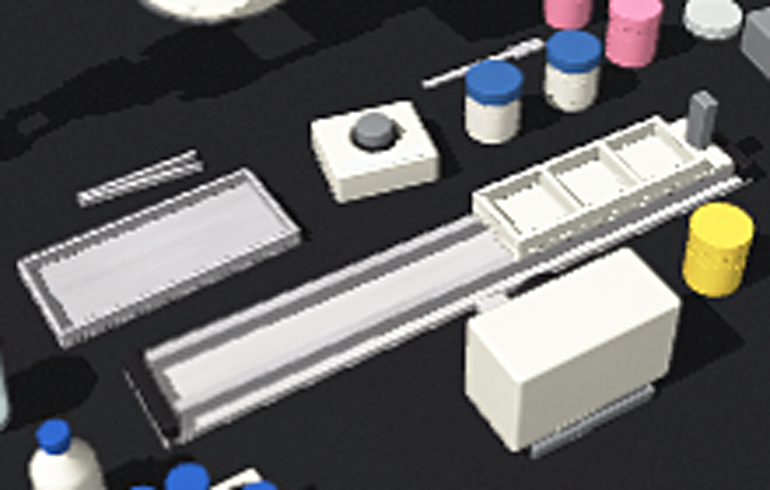

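The crops show the carrier rim, the post at about (45,78) in the top crop and (703,98) in the scene crop, the key cap (345,292)/(376,126), and the tray corners. The cap centres are (82,270), (196,271) in the top crop and (573,47), (494,76) in the scene crop. Next I'll triangulate these.

```bash
python3 - <<'E'
from h import *
import pickle; p,q=pickle.load(open('pq.pkl','rb'))
np.set_printoptions(precision=1,suppress=True)
T=lambda u,v:((u+.5)/3-.5+145,(v+.5)/3-.5+125)
S=lambda u,v:((u+.5)/3.5-.5+130,(v+.5)/3.5-.5+150)
def both(n,a,b,z):
    a=T(*a);b=S(*b); X,e=tri(p,a,q,b); print(n,X,'gap%.1f'%e,'top@z',atz(p,a,z)[:2],'scene@z',atz(q,b,z)[:2])
both('jarA',(82,270),(573,47),72);both('jarB',(196,271),(494,76),72)
both('key',(345,291),(376,126),58)
both('post',(46,80),(704,97),100)
for n,a,b in(('cRL',(77,138),(655,118)),('cRR',(317,143),(475,196)),('cFR',(319,61),(517,245)),('cFL',(82,52),(700,158))):both(n,a,b,58)
for n,a,b in(('tRR',(734,345),(20,263)),('tRL',(473,347),(246,170)),('tFL',(472,232),(299,237)),('tFR',(729,231),(66,338))):both(n,a,b,20)
for t in((188,152),(351,157),(495,161)): print('tick',atz(p,T(*t),22)[:2],atz(p,T(*t),30)[:2])
for k in((300,232),(414,258),(392,355),(278,328)): print('kb',atz(p,T(*k),40)[:2])
E
```

```text
jarA [435.8 221.6  66.9] gap2.0 top@z [435.9 221.6] scene@z [440.6 216.2]
jarB [436.3 115.8  70.9] gap1.6 top@z [436.6 116.4] scene@z [437.2 114.1]
key [421.5 -21.8  52.4] gap0.6 top@z [421.2 -21.4] scene@z [427.  -25.3]
post [607.3 256.  100.8] gap2.4 top@z [608.2 257.2] scene@z [606.3 255.4]
cRL [563.3 234.7  50.6] gap1.3 top@z [562.3 233.9] scene@z [569.5 227.7]
cRR [562.1   6.7  51.5] gap0.6 top@z [560.7   6.5] scene@z [567.9   3. ]
cFR [640.9   4.1  52.8] gap3.5 top@z [640.5   5.6] scene@z [644.2  -0.7]
cFL [643.9 229.6  58.8] gap7.0 top@z [646.2 232.7] scene@z [642.3 226.6]
tRR [ 377.3 -397.3   16.9] gap2.4 top@z [ 376.7 -397.5] scene@z [ 381.3 -396.8]
tRL [ 371.5 -148.1   13. ] gap4.0 top@z [ 372.2 -145.4] scene@z [ 377.5 -152.7]
tFL [ 483.5 -147.1    9.7] gap2.1 top@z [ 482.7 -144.8] scene@z [ 492.3 -152.4]
tFR [ 488.6 -395.1   15.8] gap5.2 top@z [ 487.1 -396.2] scene@z [ 494.1 -393.6]
tick [556.8 131.6] [555.4 130.8]
tick [554.2 -27.1] [552.8 -26.8]
tick [ 552.4 -167.4] [ 551.  -166.2]
kb [478.   21.3]
kb [454.7 -87. ]
kb [363.1 -66.6]
kb [386.9  40.6]
```

```bash
cat >> h.py <<'E'
YAW=np.deg2rad(90-0.84)
def go(x,y,z,yaw=YAW):
    s=arm.sense(); M=R.from_rotvec(s['tool_rot']).as_matrix()
    G=np.array([[np.cos(yaw),np.sin(yaw),0],[np.sin(yaw),-np.cos(yaw),0],[0,0,-1.]]).T
    print('t%.1f pos'%s['t'],np.round(s['tool_pos'],1),'F',np.round(s['wrist_force'],1),'w',round(s['width'],1),'| shift cm',np.round(M.T@(np.array([x,y,z])-s['tool_pos'])/10,2),'turn',np.round(R.from_matrix(M.T@G).as_rotvec(),3))
E
python3 - <<'E'
from h import *
go(430,-150,220); go(436,221.5,150)
E
```

```text
t1.5 pos [ 144.3 -556.6  214.6] F [-0.4  0.1  0.6] w 91.7 | shift cm [ 37.86 -32.18  -0.54] turn [-0.    -0.    -1.302]
t1.5 pos [ 144.3 -556.6  214.6] F [-0.4  0.1  0.6] w 91.7 | shift cm [ 47.77 -67.99   6.46] turn [-0.    -0.    -1.302]
```

{"api": "apply_moves", "payload": {
  "translation": [
    [37.86, -32.18, -0.54],
    [37.86, -32.18, -0.54],
    [37.86, -32.18, -0.54],
    [37.86, -32.18, -0.54],
    [37.86, -32.18, -0.54],
    [37.86, -32.18, -0.54],
    [37.86, -32.18, -0.54],
    [37.86, -32.18, -0.54],
    [37.86, -32.18, -0.54],
    [37.86, -32.18, -0.54]
  ],
  "angular": [
    [0, 0, -1.302],
    [0, 0, -1.302],
    [0, 0, -1.302],
    [0, 0, -1.302],
    [0, 0, -1.302],
    [0, 0, -1.302],
    [0, 0, -1.302],
    [0, 0, -1.302],
    [0, 0, -1.302],
    [0, 0, -1.302]
  ],
  "jaw": 0,
  "force": 20
}}

```text
t: 2.75
tool_pos: [429.8, -150.4, 220.0]
tool_rot: [2.238, 2.205, -0.001]
wrist_force: [-1.1, 0.4, 0.4]
width: 91.8
gripper_force: 0.0
```

```bash
python3 - <<'E'
from h import *
go(436,221.5,140)
E
```

```text
t2.8 pos [ 429.8 -150.4  220. ] F [-1.1  0.4  0.4] w 91.8 | shift cm [37.2   0.08  7.98] turn [-0.     0.001  0.   ]
```

{"api": "apply_moves", "payload": {
  "translation": [
    [37.2, 0.08, 6],
    [37.2, 0.08, 6],
    [37.2, 0.08, 6],
    [37.2, 0.08, 6],
    [37.2, 0.08, 6],
    [37.2, 0.08, 6],
    [37.2, 0.08, 8],
    [37.2, 0.08, 8],
    [37.2, 0.08, 8]
  ],
  "angular": [
    [0, 0, 0],
    [0, 0, 0],
    [0, 0, 0],
    [0, 0, 0],
    [0, 0, 0],
    [0, 0, 0],
    [0, 0, 0],
    [0, 0, 0],
    [0, 0, 0]
  ]
}}

```text
t: 3.88
tool_pos: [437.3, 220.4, 140.7]
tool_rot: [2.241, 2.201, 0.001]
wrist_force: [0.3, -0.0, 0.9]
width: 91.6
gripper_force: 0.0
```

```bash
python3 - <<'E'
from h import *
p=cams.snapshot('top');q=cams.snapshot('scene')
for pp,n in((p,'top'),(q,'scene')):
    hsv=cv2.cvtColor(pp['pixels'],cv2.COLOR_RGB2HSV); m=cv2.inRange(hsv,(100,120,50),(125,255,255))
    n_,l,st,c=cv2.connectedComponentsWithStats(m)
    print(n,[(st[i].tolist(),c[i].round(1).tolist()) for i in range(1,n_) if st[i][4]>40 and 150<c[i][0]<310 and 150<c[i][1]<240])
go(436,221.5,30)
save(q,'scene2.png',(230,110,350,220),5)
E
```

```text
top [([173, 205, 9, 20, 127], [176.7, 214.0]), ([199, 205, 22, 22, 350], [209.5, 215.2])]
scene [([286, 159, 17, 12, 167], [293.6, 164.2]), ([263, 167, 17, 13, 178], [270.9, 173.1])]
t4.0 pos [437.5 220.8 141.1] F [ 0.5 -0.5 -0.9] w 92.1 | shift cm [ 0.07 -0.17 11.11] turn [ 0.002 -0.    -0.003]
```

View pics/scene2.png

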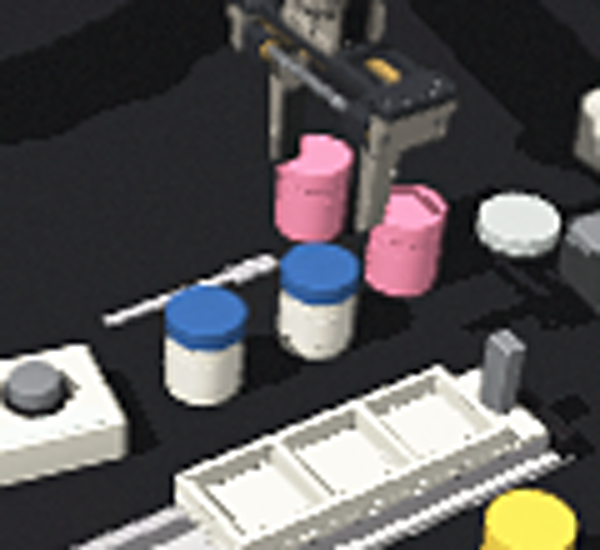

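The gripper straddles jarA, whose cap is at crop (320,272), and both fingers look clear of the pink ones. I'm going down.

{"api": "apply_moves", "payload": {
  "translation": [
    [0.05, -0.12, 5],
    [0.05, -0.12, 8],
    [0.05, -0.12, 11.1],
    [0.05, -0.12, 11.1]
  ],
  "angular": [
    [0, 0, 0],
    [0, 0, 0],
    [0, 0, 0],
    [0, 0, 0]
  ]
}}

```text
t: 4.47
tool_pos: [433.7, 221.3, 27.6]
tool_rot: [-2.238, -2.202, 0.006]
wrist_force: [-0.6, -0.1, 0.7]
width: 92.0
gripper_force: 0.0
```

{"api": "apply_moves", "payload": {
  "translation": [
    [0, 0, 0],
    [0, 0, 0],
    [0, 0, 0],
    [0, 0, 0],
    [0, 0, 0],
    [0, 0, 0],
    [0, 0, 0],
    [0, 0, 0]
  ],
  "angular": [
    [0, 0, 0],
    [0, 0, 0],
    [0, 0, 0],
    [0, 0, 0],
    [0, 0, 0],
    [0, 0, 0],
    [0, 0, 0],
    [0, 0, 0]
  ],
  "jaw": 255,
  "force": 20
}}

```text
t: 5.48
tool_pos: [436.1, 222.6, 29.9]
tool_rot: [2.237, 2.204, 0.002]
wrist_force: [-0.6, -1.0, 6.3]
width: 60.0
gripper_force: 20.0
```

{"api": "apply_moves", "payload": {
  "translation": [
    [0, 0, -4],
    [0, 0, -8],
    [0, 0, -10],
    [0, 0, -10]
  ],
  "angular": [
    [0, 0, 0],
    [0, 0, 0],
    [0, 0, 0],
    [0, 0, 0]
  ]
}}

```text
t: 5.98
tool_pos: [436.1, 222.7, 130.1]
tool_rot: [2.237, 2.204, 0.004]
wrist_force: [1.1, -1.0, -3.0]
width: 59.5
gripper_force: 20.0
```

```bash
python3 - <<'E'
from h import *
# carrier mid by height-58 rim fit in the top view: white mask bbox of the carrier block, and cap of held jar in both views
p=cams.snapshot('top');q=cams.snapshot('scene')
save(q,'scene3.png',(230,110,350,220),5)
go(604.6,192.5,130)
E
```

```text
t6.1 pos [434.3 222.2 127.7] F [-0.2 -0.4 -1.5] w 59.6 | shift cm [-2.72 17.07 -0.27] turn [-0.002  0.    -0.   ]
```

View pics/scene3.png

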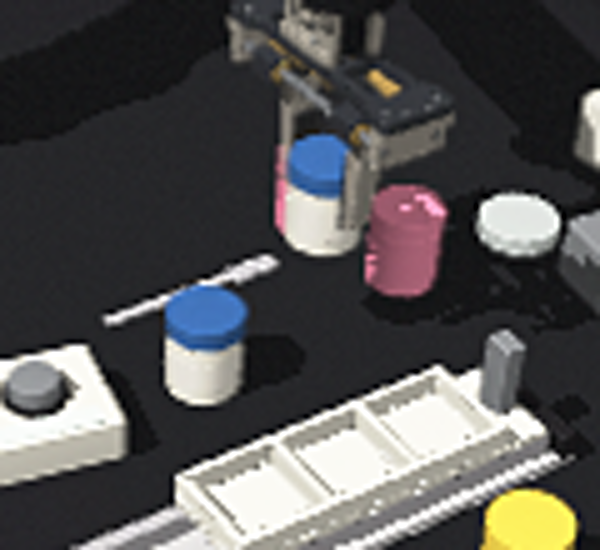

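```bash
cat >> h.py <<'E'
YAW=1.5558; U=np.array([np.cos(YAW),np.sin(YAW)]); V=np.array([np.sin(YAW),-np.cos(YAW)])
def step(c,g):
    """tool shift in cm from commanded c to goal g"""
    d=np.array(g,float)-np.array(c,float); r=np.array([d[:2]@U,d[:2]@V,-d[2]])/10; print(c,'->',g,np.round(r,2)); return g
E
python3 - <<'E'
from h import *
c=step([435.2,222.45,129],[604.1,193.5,150]); step(c,[604.1,193.5,102])
E
```

```text
[435.2, 222.45, 129] -> [604.1, 193.5, 150] [-2.64 16.93 -2.1 ]
[604.1, 193.5, 150] -> [604.1, 193.5, 102] [0.  0.  4.8]
```

{"api": "apply_moves", "payload": {
  "translation": [
    [0, 0, -2.1],
    [-2.64, 5, -2.1],
    [-2.64, 11, -2.1],
    [-2.64, 16.93, -2.1],
    [-2.64, 16.93, -2.1],
    [-2.64, 16.93, 2.7],
    [-2.64, 16.93, 2.7]
  ],
  "angular": [
    [0, 0, 0],
    [0, 0, 0],
    [0, 0, 0],
    [0, 0, 0],
    [0, 0, 0],
    [0, 0, 0],
    [0, 0, 0]
  ]
}}

```text
t: 6.95
tool_pos: [598.6, 193.1, 96.3]
tool_rot: [-2.232, -2.2, 0.015]
wrist_force: [-1.4, -0.1, -1.9]
width: 59.4
gripper_force: 20.0
```

```bash
python3 - <<'E'
from h import *
c=[604.1,193.5,102]; 
p=cams.snapshot('top');q=cams.snapshot('scene')
a=cv2.resize(cv2.cvtColor(p['pixels'],3+1)[125:205,145:285],None,fx=4,fy=4,interpolation=cv2.INTER_CUBIC)
b=cv2.resize(cv2.cvtColor(q['pixels'],4)[120:220,255:355],None,fx=5,fy=5,interpolation=cv2.INTER_CUBIC)
h=[cv2.copyMakeBorder(i,0,0,0,0,cv2.BORDER_CONSTANT) for i in(a,b)]
cv2.imwrite('pics/h4.png',b); cv2.imwrite('pics/h4t.png',a)
print(proj(q,[c[0],c[1],c[2]-29+72]),proj(p,[c[0],c[1],c[2]-29+72])); go(*c)
hsv=cv2.cvtColor(q['pixels'],cv2.COLOR_RGB2HSV); m=cv2.inRange(hsv,(100,120,50),(125,255,255))
n_,l,st,cc=cv2.connectedComponentsWithStats(m); print([st[i].tolist() for i in range(1,n_) if st[i][4]>40 and 150<cc[i][0]<350 and 130<cc[i][1]<230])
E
```

```text
[318.45352533 172.86226489] [180.43314945 149.17457521]
t7.0 pos [602.8 193.7 101.8] F [0.1 0.1 0.2] w 59.9 | shift cm [-0.01  0.13 -0.02] turn [-0.002  0.     0.   ]
[[263, 167, 17, 13, 177], [309, 169, 13, 14, 152]]
```

View pics/h4.png

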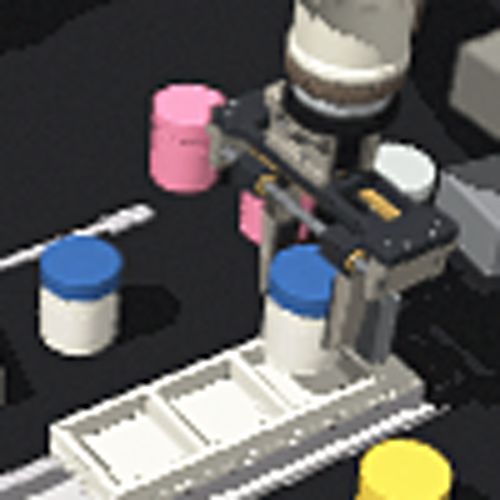

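View pics/h4t.png

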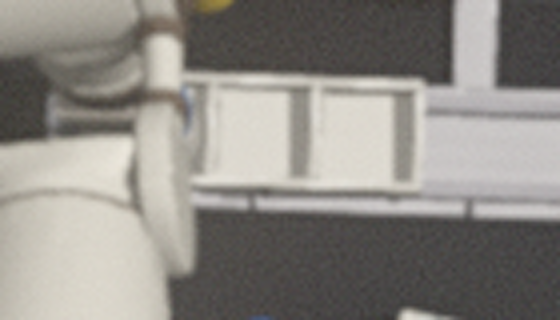

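{"api": "apply_moves", "payload": {
  "translation": [
    [0, 0, 1],
    [0, 0, 1.6],
    [0, 0, 1.9],
    [0, 0, 1.9]
  ],
  "angular": [
    [0, 0, 0],
    [0, 0, 0],
    [0, 0, 0],
    [0, 0, 0]
  ]
}}

```text
t: 7.55
tool_pos: [604.0, 193.5, 82.9]
tool_rot: [-2.238, -2.205, 0.0]
wrist_force: [-0.5, -0.4, -2.0]
width: 59.9
gripper_force: 20.0
```

```bash
python3 - <<'E'
from h import *
for i in range(3): q=cams.snapshot('scene'); go(604.1,193.5,83)
c=[604.1,193.5,83]
print(np.array(atz(q,(317.1,173.4),145))) # held jar before, scene frame
print(arm.sense()['moment'])
E
```

```text
t7.6 pos [604.2 193.5  83.1] F [ 0.3  1.1 -1.2] w 59.6 | shift cm [-0.   -0.01  0.01] turn [ 0. -0. -0.]
t7.7 pos [604.3 193.5  83.3] F [ 0.3  0.2 -1.2] w 60.0 | shift cm [-0.   -0.02  0.03] turn [ 0. -0. -0.]
t7.7 pos [604.4 193.5  83.3] F [ 0.  -0.7 -1.6] w 59.8 | shift cm [-0.   -0.03  0.03] turn [ 0.001 -0.    -0.   ]
[603.93046024 187.6695315  145.        ]
[-0.01394727 -0.1419102   0.015382  ]
```

{"api": "apply_moves", "payload": {
  "translation": [
    [0, 0, 0.7],
    [0, 0, 1.2],
    [0, 0, 1.55],
    [0, 0, 1.55],
    [0, 0, 1.55]
  ],
  "angular": [
    [0, 0, 0],
    [0, 0, 0],
    [0, 0, 0],
    [0, 0, 0],
    [0, 0, 0]
  ]
}}

```text
t: 8.32
tool_pos: [604.0, 193.6, 67.9]
tool_rot: [-2.238, -2.205, 0.0]
wrist_force: [-4.0, -0.1, 4.9]
width: 59.8
gripper_force: 20.0
```

{"api": "apply_moves", "payload": {
  "translation": [
    [0, 0, 0],
    [0, 0, 0],
    [0, 0, 0],
    [0, 0, 0],
    [0, 0, 0]
  ],
  "angular": [
    [0, 0, 0],
    [0, 0, 0],
    [0, 0, 0],
    [0, 0, 0],
    [0, 0, 0]
  ],
  "jaw": 0
}}

```text
t: 8.95
tool_pos: [604.1, 193.5, 67.4]
tool_rot: [2.238, 2.205, -0.0]
wrist_force: [0.6, -0.0, 0.5]
width: 91.9
gripper_force: 0.0
```

```bash
python3 - <<'E'
from h import *
c=step([604.1,193.5,67.5],[604.1,193.5,155]); c=step(c,[436.5,116.4,155]);step([604.1,193.5,67.5],c)
E
```

```text
[604.1, 193.5, 67.5] -> [604.1, 193.5, 155] [ 0.    0.   -8.75]
[604.1, 193.5, 155] -> [436.5, 116.4, 155] [ -7.96 -16.64  -0.  ]
[604.1, 193.5, 67.5] -> [436.5, 116.4, 155] [ -7.96 -16.64  -8.75]
```

{"api": "apply_moves", "payload": {
  "translation": [
    [0, 0, -5],
    [0, 0, -8.75],
    [0, 0, -8.75],
    [-7.96, -16.64, -8.75],
    [-7.96, -16.64, -8.75],
    [-7.96, -16.64, -8.75],
    [-7.96, -16.64, -8.75],
    [-7.96, -16.64, -8.75]
  ],
  "angular": [
    [0, 0, 0],
    [0, 0, 0],
    [0, 0, 0],
    [0, 0, 0],
    [0, 0, 0],
    [0, 0, 0],
    [0, 0, 0],
    [0, 0, 0]
  ]
}}

```text
t: 9.95
tool_pos: [436.9, 116.4, 154.8]
tool_rot: [2.238, 2.204, 0.001]
wrist_force: [0.7, 0.0, 0.8]
width: 92.0
gripper_force: 0.0
```

```bash
python3 - <<'E'
from h import *
q=cams.snapshot('scene');p=cams.snapshot('top'); go(436.5,116.4,155)
cv2.imwrite('pics/s5.png',cv2.resize(cv2.cvtColor(q['pixels'],4)[120:220,230:350],None,fx=5,fy=5,interpolation=cv2.INTER_CUBIC))
for pp in(p,q):
    hsv=cv2.cvtColor(pp['pixels'],cv2.COLOR_RGB2HSV); m=cv2.inRange(hsv,(100,120,50),(125,255,255))
    n_,l,st,cc=cv2.connectedComponentsWithStats(m); print([st[i].tolist() for i in range(1,n_) if st[i][4]>40 and 150<cc[i][0]<350 and 130<cc[i][1]<230])
E
```

```text
t10.1 pos [438.  116.6 155.3] F [-0.1  0.1  0.7] w 91.4 | shift cm [-0.02 -0.14  0.03] turn [ 0.001 -0.    -0.   ]
[[173, 143, 20, 20, 279]]
[[263, 167, 17, 13, 177], [308, 176, 18, 15, 211]]
```

View pics/s5.png

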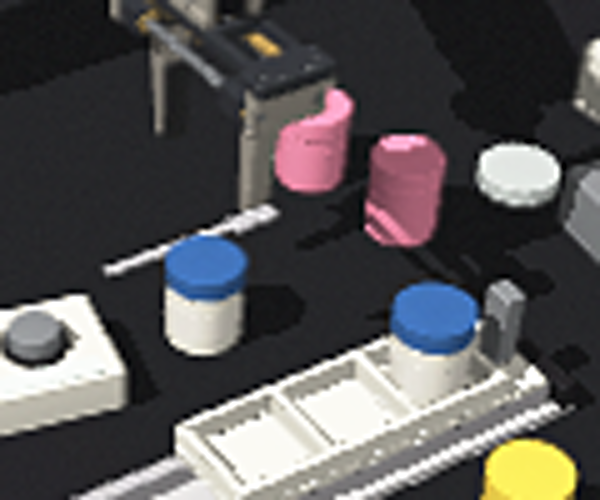

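JarA stands in the left pocket, cap at crop (435,315). JarB hasn't moved, and I'll grasp it next.

{"api": "apply_moves", "payload": {
  "translation": [
    [0, 0, 5],
    [0, 0, 10],
    [0, 0, 12.6],
    [0, 0, 12.6]
  ],
  "angular": [
    [0, 0, 0],
    [0, 0, 0],
    [0, 0, 0],
    [0, 0, 0]
  ]
}}

```text
t: 10.55
tool_pos: [435.6, 116.6, 27.1]
tool_rot: [-2.235, -2.203, 0.005]
wrist_force: [0.4, 0.1, 0.4]
width: 91.8
gripper_force: 0.0
```

{"api": "apply_moves", "payload": {
  "translation": [
    [0, 0, 0],
    [0, 0, 0],
    [0, 0, 0],
    [0, 0, 0],
    [0, 0, 0],
    [0, 0, 0],
    [0, 0, 0],
    [0, 0, 0]
  ],
  "angular": [
    [0, 0, 0],
    [0, 0, 0],
    [0, 0, 0],
    [0, 0, 0],
    [0, 0, 0],
    [0, 0, 0],
    [0, 0, 0],
    [0, 0, 0]
  ],
  "jaw": 255,
  "force": 20
}}

```text
t: 11.55
tool_pos: [437.1, 116.5, 29.8]
tool_rot: [2.238, 2.204, 0.001]
wrist_force: [-1.9, -0.1, 6.5]
width: 59.9
gripper_force: 20.0
```

```bash
python3 - <<'E'
from h import *
c=[436.5,116.4,29]; mid=np.array([603,119.3])-74*U; print(mid)
g=[603.0,45.5,155]; step(c,g); step(c,g[:2]+[83])
E
```

```text
[601.89031341  45.30832077]
[436.5, 116.4, 29] -> [603.0, 45.5, 155] [ -6.84  16.75 -12.6 ]
[436.5, 116.4, 29] -> [603.0, 45.5, 83] [-6.84 16.75 -5.4 ]
```

{"api": "apply_moves", "payload": {
  "translation": [
    [0, 0, -5],
    [0, 0, -10],
    [0, 0, -12.6],
    [-3.5, 6, -12.6],
    [-6.84, 12, -12.6],
    [-6.84, 16.65, -12.6],
    [-6.84, 16.65, -12.6],
    [-6.84, 16.65, -9],
    [-6.84, 16.65, -7],
    [-6.84, 16.65, -7]
  ],
  "angular": [
    [0, 0, 0],
    [0, 0, 0],
    [0, 0, 0],
    [0, 0, 0],
    [0, 0, 0],
    [0, 0, 0],
    [0, 0, 0],
    [0, 0, 0],
    [0, 0, 0],
    [0, 0, 0]
  ]
}}

```text
t: 12.8
tool_pos: [599.6, 46.0, 97.1]
tool_rot: [-2.235, -2.203, 0.005]
wrist_force: [0.1, 0.0, -1.3]
width: 59.7
gripper_force: 20.0
```

{"api": "apply_moves", "payload": {
  "translation": [
    [0, 0, 0.7],
    [0, 0, 1.3],
    [0, 0, 1.6],
    [0, 0, 1.6]
  ],
  "angular": [
    [0, 0, 0],
    [0, 0, 0],
    [0, 0, 0],
    [0, 0, 0]
  ]
}}

```text
t: 13.3
tool_pos: [601.9, 45.5, 82.9]
tool_rot: [-2.238, -2.205, 0.0]
wrist_force: [0.8, 0.2, -0.4]
width: 59.7
gripper_force: 20.0
```

{"api": "apply_moves", "payload": {
  "translation": [
    [0, 0, 0.7],
    [0, 0, 1.2],
    [0, 0, 1.5],
    [0, 0, 1.55],
    [0, 0, 1.55]
  ],
  "angular": [
    [0, 0, 0],
    [0, 0, 0],
    [0, 0, 0],
    [0, 0, 0],
    [0, 0, 0]
  ]
}}

```text
t: 13.92
tool_pos: [602.0, 45.5, 67.9]
tool_rot: [2.238, 2.205, -0.0]
wrist_force: [-3.1, -0.0, 2.8]
width: 59.9
gripper_force: 20.0
```

{"api": "apply_moves", "payload": {
  "translation": [
    [0, 0, 0],
    [0, 0, 0],
    [0, 0, 0],
    [0, 0, 0],
    [0, 0, 0]
  ],
  "angular": [
    [0, 0, 0],
    [0, 0, 0],
    [0, 0, 0],
    [0, 0, 0],
    [0, 0, 0]
  ],
  "jaw": 0
}}

```text
t: 14.55
tool_pos: [602.0, 45.5, 67.5]
tool_rot: [2.238, 2.205, 0.0]
wrist_force: [-0.2, 0.2, -1.0]
width: 91.9
gripper_force: 0.0
```

{"api": "apply_moves", "payload": {
  "translation": [
    [0, 0, -5],
    [0, 0, -10],
    [0, 0, -12],
    [0, 0, -12]
  ],
  "angular": [
    [0, 0, 0],
    [0, 0, 0],
    [0, 0, 0],
    [0, 0, 0]
  ]
}}

```text
t: 15.05
tool_pos: [602.8, 45.4, 188.5]
tool_rot: [2.237, 2.203, 0.003]
wrist_force: [-0.5, -0.3, -0.9]
width: 92.2
gripper_force: 0.0
```

```bash
python3 - <<'E'
from h import *
q=cams.snapshot('scene');p=cams.snapshot('top'); go(602,45.5,187.5)
cv2.imwrite('pics/s6.png',cv2.resize(cv2.cvtColor(q['pixels'],4)[140:220,230:350],None,fx=5,fy=5,interpolation=cv2.INTER_CUBIC))
for pp in(p,q):
    hsv=cv2.cvtColor(pp['pixels'],cv2.COLOR_RGB2HSV); m=cv2.inRange(hsv,(100,120,50),(125,255,255))
    n_,l,st,cc=cv2.connectedComponentsWithStats(m); print([st[i].tolist() for i in range(1,n_) if st[i][4]>40 and 150<cc[i][0]<350 and 130<cc[i][1]<230])
step([602,45.5,187.5],[606,256.5,187.5]);step([602,45.5,187.5],[606,256.5,75])
E
```

```text
t15.2 pos [600.8  45.6 185.3] F [-0.5  0.4  0.4] w 92.1 | shift cm [-0.01  0.12 -0.23] turn [-0.003 -0.    -0.   ]
[]
[[308, 177, 18, 14, 203], [273, 191, 18, 15, 228]]
[602, 45.5, 187.5] -> [606, 256.5, 187.5] [21.1   0.08 -0.  ]
[602, 45.5, 187.5] -> [606, 256.5, 75] [21.1   0.08 11.25]
```

View pics/s6.png

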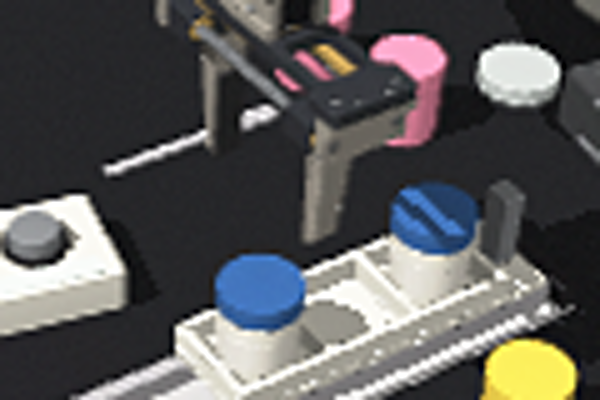

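Both jars stand in the outer pockets, caps at crop (435,215) and (260,292). Next I'll grip the post.

{"api": "apply_moves", "payload": {
  "translation": [
    [5, 0.08, 0],
    [10, 0.08, 0],
    [16, 0.08, 0],
    [21.1, 0.08, 0],
    [21.1, 0.08, 0],
    [21.1, 0.08, 5],
    [21.1, 0.08, 9],
    [21.1, 0.08, 11.2],
    [21.1, 0.08, 11.2]
  ],
  "angular": [
    [0, 0, 0],
    [0, 0, 0],
    [0, 0, 0],
    [0, 0, 0],
    [0, 0, 0],
    [0, 0, 0],
    [0, 0, 0],
    [0, 0, 0],
    [0, 0, 0]
  ]
}}

```text
t: 16.27
tool_pos: [604.3, 255.3, 72.9]
tool_rot: [-2.237, -2.202, 0.007]
wrist_force: [0.1, 0.1, 0.8]
width: 92.2
gripper_force: 0.0
```

{"api": "apply_moves", "payload": {
  "translation": [
    [0, 0, 0],
    [0, 0, 0],
    [0, 0, 0],
    [0, 0, 0],
    [0, 0, 0],
    [0, 0, 0],
    [0, 0, 0],
    [0, 0, 0],
    [0, 0, 0],
    [0, 0, 0]
  ],
  "angular": [
    [0, 0, 0],
    [0, 0, 0],
    [0, 0, 0],
    [0, 0, 0],
    [0, 0, 0],
    [0, 0, 0],
    [0, 0, 0],
    [0, 0, 0],
    [0, 0, 0],
    [0, 0, 0]
  ],
  "jaw": 255,
  "force": 10
}}

```text
t: 17.52
tool_pos: [605.6, 256.5, 75.5]
tool_rot: [-2.238, -2.204, 0.001]
wrist_force: [-1.5, -0.0, 1.1]
width: 24.1
gripper_force: 10.0
```

{"api": "apply_moves", "payload": {
  "translation": [
    [-0.7, 0, 0],
    [-2, 0, 0],
    [-3.5, 0, 0],
    [-5, 0, 0],
    [-6.5, 0, 0],
    [-8, 0, 0],
    [-9.5, 0, 0],
    [-11, 0, 0],
    [-12.3, 0, 0],
    [-13.2, 0, 0]
  ],
  "angular": [
    [0, 0, 0],
    [0, 0, 0],
    [0, 0, 0],
    [0, 0, 0],
    [0, 0, 0],
    [0, 0, 0],
    [0, 0, 0],
    [0, 0, 0],
    [0, 0, 0],
    [0, 0, 0]
  ]
}}

```text
t: 18.77
tool_pos: [602.8, 122.8, 75.4]
tool_rot: [-2.238, -2.203, 0.003]
wrist_force: [-7.3, 2.5, 4.5]
width: 24.1
gripper_force: 10.0
```

{"api": "apply_moves", "payload": {
  "translation": [
    [-0.5, 0, 0],
    [-0.5, 0, 0],
    [-0.8, 0, 0],
    [-0.8, 0, 0]
  ],
  "angular": [
    [0, 0, 0],
    [0, 0, 0],
    [0, 0, 0],
    [0, 0, 0]
  ]
}}

```text
t: 19.27
tool_pos: [602.6, 114.8, 75.4]
tool_rot: [-2.238, -2.203, 0.004]
wrist_force: [-6.7, -0.1, 4.8]
width: 23.6
gripper_force: 10.0
```

{"api": "apply_moves", "payload": {
  "translation": [
    [-0.3, 0, 0],
    [-0.3, 0, 0],
    [-0.3, 0, 0]
  ],
  "angular": [
    [0, 0, 0],
    [0, 0, 0],
    [0, 0, 0]
  ]
}}

```text
t: 19.65
tool_pos: [602.6, 111.9, 75.4]
tool_rot: [-2.238, -2.203, 0.005]
wrist_force: [-7.5, -0.5, 3.8]
width: 23.8
gripper_force: 10.0
```

{"api": "apply_moves", "payload": {
  "translation": [
    [-0.3, 0, 0],
    [-0.3, 0, 0],
    [-0.3, 0, 0]
  ],
  "angular": [
    [0, 0, 0],
    [0, 0, 0],
    [0, 0, 0]
  ]
}}

```text
t: 20.02
tool_pos: [602.5, 108.9, 75.4]
tool_rot: [-2.238, -2.203, 0.004]
wrist_force: [-6.5, -0.2, 4.4]
width: 23.9
gripper_force: 10.0
```

{"api": "apply_moves", "payload": {
  "translation": [
    [0, 0, 0],
    [0, 0, 0],
    [0, 0, 0],
    [0, 0, 0],
    [0, 0, 0],
    [0, 0, -5],
    [0, 0, -9],
    [0, 0, -12],
    [0, 0, -12]
  ],
  "angular": [
    [0, 0, 0],
    [0, 0, 0],
    [0, 0, 0],
    [0, 0, 0],
    [0, 0, 0],
    [0, 0, 0],
    [0, 0, 0],
    [0, 0, 0],
    [0, 0, 0]
  ],
  "jaw": 0
}}

```text
t: 21.15
tool_pos: [605.7, 110.6, 198.5]
tool_rot: [2.235, 2.202, 0.007]
wrist_force: [0.4, 0.3, -1.1]
width: 91.8
gripper_force: 0.0
```

```bash
python3 - <<'E'
from h import *
q=cams.snapshot('scene');p=cams.snapshot('top'); go(604,109.5,195)
b=[cv2.resize(cv2.cvtColor(i['pixels'],4)[y0:y1,x0:x1],(700,290),interpolation=cv2.INTER_CUBIC) for i,y0,y1,x0,x1 in((q,160,235,190,371),(p,125,200,175,356))]
cv2.imwrite('pics/s7.png',np.vstack(b))
for pp in(p,q):
    hsv=cv2.cvtColor(pp['pixels'],cv2.COLOR_RGB2HSV); m=cv2.inRange(hsv,(100,120,50),(125,255,255))
    n_,l,st,cc=cv2.connectedComponentsWithStats(m); print([st[i].tolist() for i in range(1,n_) if st[i][4]>40 and 150<cc[i][0]<350 and 130<cc[i][1]<250])
E
```

```text
t21.2 pos [603.2 110.5 194.3] F [ 0.2 -0.1  0. ] w 91.8 | shift cm [-0.1   0.08 -0.07] turn [-0.001  0.    -0.   ]
[[227, 144, 19, 21, 250], [280, 146, 20, 21, 309]]
[[273, 190, 19, 16, 233], [234, 206, 19, 17, 261]]
```

View pics/s7.png

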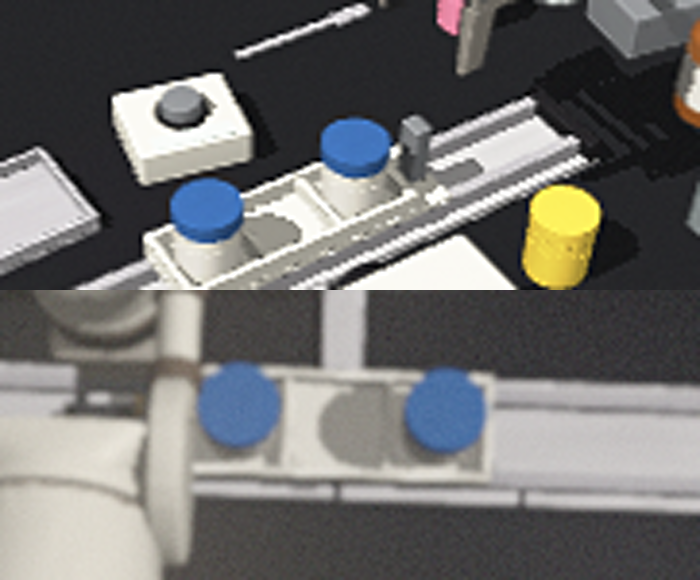

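```bash
python3 - <<'E'
from h import *
p=cams.snapshot('top')
T=lambda u,v:((u+.5)/3.867-.5+175,(v-290+.5)/3.867-.5+125)
for u,v,z in((492,375,58),(492,479,58),(338,491,22),(522,497,22)): print(atz(p,T(u,v),z))
print(atz(p,(237,154.5),110),atz(p,(290,156.5),110))
# pointer/tick close-up
cv2.imwrite('pics/s8.png',cv2.resize(cv2.cvtColor(p['pixels'],4)[160:185,225:305],(800,250),interpolation=cv2.INTER_CUBIC))
E
```

```text
[ 638.06386764 -140.38857699   58.        ]
[ 559.57315807 -139.89912642   58.        ]
[555.39320823 -28.13406682  22.        ]
[ 552.8897687  -167.25357115   22.        ]
[599.8717484   43.90250865 110.        ] [ 596.50232377 -100.91955464  110.        ]
```

View pics/s8.png

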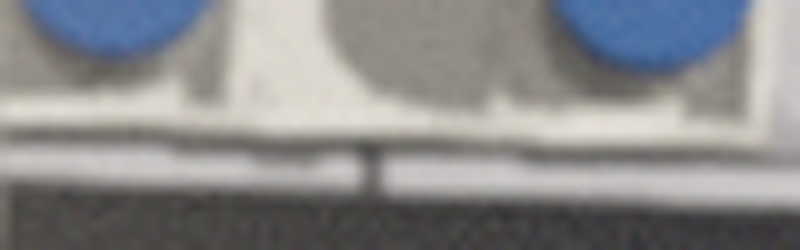

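The carrier sits at the mid tick (carrier centre y≈-26, tick y≈-28) with both jars in their pockets. Next is the key.

```bash
python3 - <<'E'
from h import *
step([603.8,110.5,195.5],[421.5,-21.5,195.5]);step([603.8,110.5,195.5],[421.5,-21.5,70])
E
```

```text
[603.8, 110.5, 195.5] -> [421.5, -21.5, 195.5] [-13.47 -18.03  -0.  ]
[603.8, 110.5, 195.5] -> [421.5, -21.5, 70] [-13.47 -18.03  12.55]
```

{"api": "apply_moves", "payload": {
  "translation": [
    [-13.47, -18.03, 0],
    [-13.47, -18.03, 0],
    [-13.47, -18.03, 0],
    [-13.47, -18.03, 0],
    [-13.47, -18.03, 0],
    [-13.47, -18.03, 6],
    [-13.47, -18.03, 10],
    [-13.47, -18.03, 12.5],
    [-13.47, -18.03, 12.5],
    [-13.47, -18.03, 12.5]
  ],
  "angular": [
    [0, 0, 0],
    [0, 0, 0],
    [0, 0, 0],
    [0, 0, 0],
    [0, 0, 0],
    [0, 0, 0],
    [0, 0, 0],
    [0, 0, 0],
    [0, 0, 0],
    [0, 0, 0]
  ],
  "jaw": 255
}}

```text
t: 22.55
tool_pos: [422.2, -21.3, 71.1]
tool_rot: [2.237, 2.205, 0.001]
wrist_force: [-0.6, -0.0, 0.3]
width: 0.4
gripper_force: 0.0
```

{"api": "apply_moves", "payload": {
  "translation": [
    [0, 0, 0.8],
    [0, 0, 0.8],
    [0, 0, 0.8]
  ],
  "angular": [
    [0, 0, 0],
    [0, 0, 0],
    [0, 0, 0]
  ]
}}

```text
t: 22.92
tool_pos: [421.7, -21.6, 62.8]
tool_rot: [2.238, 2.204, 0.0]
wrist_force: [0.4, -0.1, -0.0]
width: 0.1
gripper_force: 0.0
```

{"api": "apply_moves", "payload": {
  "translation": [
    [0, 0, 0.3],
    [0, 0, 0.5],
    [0, 0, 0.5]
  ],
  "angular": [
    [0, 0, 0],
    [0, 0, 0],
    [0, 0, 0]
  ]
}}

```text
t: 23.3
tool_pos: [421.6, -21.5, 57.5]
tool_rot: [2.238, 2.205, 0.0]
wrist_force: [-1.1, 0.4, 1.2]
width: 0.4
gripper_force: 0.8
```

{"api": "apply_moves", "payload": {
  "translation": [
    [0, 0, 0.2],
    [0, 0, 0.35],
    [0, 0, 0.35],
    [0, 0, 0.35]
  ],
  "angular": [
    [0, 0, 0],
    [0, 0, 0],
    [0, 0, 0],
    [0, 0, 0]
  ]
}}

```text
t: 23.8
tool_pos: [421.6, -21.5, 54.1]
tool_rot: [2.238, 2.204, 0.0]
wrist_force: [-0.0, -0.0, 2.8]
width: 0.2
gripper_force: 1.5
```

{"api": "apply_moves", "payload": {
  "translation": [
    [0, 0, 0.1],
    [0, 0, 0.15],
    [0, 0, 0.15]
  ],
  "angular": [
    [0, 0, 0],
    [0, 0, 0],
    [0, 0, 0]
  ]
}}

```text
t: 24.18
tool_pos: [421.6, -21.5, 52.6]
tool_rot: [2.238, 2.205, 0.0]
wrist_force: [-0.8, -0.0, 3.1]
width: 0.5
gripper_force: 1.8
```

{"api": "apply_moves", "payload": {
  "translation": [
    [0, 0, 0.05],
    [0, 0, 0.05],
    [0, 0, 0.07],
    [0, 0, 0.07],
    [0, 0, 0.07],
    [0, 0, 0.07],
    [0, 0, 0.07],
    [0, 0, 0.07],
    [0, 0, 0.07],
    [0, 0, 0.07]
  ],
  "angular": [
    [0, 0, 0],
    [0, 0, 0],
    [0, 0, 0],
    [0, 0, 0],
    [0, 0, 0],
    [0, 0, 0],
    [0, 0, 0],
    [0, 0, 0],
    [0, 0, 0],
    [0, 0, 0]
  ]
}}

```text
t: 25.42
tool_pos: [421.7, -21.6, 52.3]
tool_rot: [2.238, 2.205, 0.0]
wrist_force: [-1.2, 0.9, 7.7]
width: 0.5
gripper_force: 3.8
```

{"api": "apply_moves", "payload": {
  "translation": [
    [0, 0, 0],
    [0, 0, 0],
    [0, 0, 0],
    [0, 0, 0]
  ],
  "angular": [
    [0, 0, 0],
    [0, 0, 0],
    [0, 0, 0],
    [0, 0, 0]
  ]
}}

```text
t: 25.92
tool_pos: [421.7, -21.6, 52.3]
tool_rot: [2.238, 2.205, 0.0]
wrist_force: [-1.4, 0.8, 8.0]
width: 0.8
gripper_force: 3.8
```

{"api": "apply_moves", "payload": {
  "translation": [
    [0, 0, 0.2],
    [0, 0, 0.4],
    [0, 0, 0.6],
    [0, 0, 0.65],
    [0, 0, 0.65]
  ],
  "angular": [
    [0, 0, 0],
    [0, 0, 0],
    [0, 0, 0],
    [0, 0, 0],
    [0, 0, 0]
  ]
}}

```text
t: 26.55
tool_pos: [421.9, -21.6, 46.4]
tool_rot: [2.238, 2.205, 0.0]
wrist_force: [-4.1, 1.3, 14.3]
width: 0.6
gripper_force: 6.9
```

{"api": "apply_moves", "payload": {
  "translation": [
    [0, 0, -2],
    [0, 0, -8],
    [0, 0, -14],
    [0, 0, -15],
    [0, 0, -15],
    [13.47, 18.03, -15],
    [13.47, 18.03, -15],
    [13.47, 18.03, -15],
    [13.47, 18.03, -15],
    [13.47, 18.03, -15]
  ],
  "angular": [
    [0, 0, 0],
    [0, 0, 0],
    [0, 0, 0],
    [0, 0, 0],
    [0, 0, 0],
    [0, 0, 0],
    [0, 0, 0],
    [0, 0, 0],
    [0, 0, 0],
    [0, 0, 0]
  ],
  "jaw": 255
}}

```text
t: 27.8
tool_pos: [603.0, 111.8, 191.1]
tool_rot: [-2.233, -2.204, 0.007]
wrist_force: [-0.7, -0.4, -1.2]
width: 0.6
gripper_force: 0.0
```

```bash
python3 - <<'E'
from h import *
q=cams.snapshot('scene');p=cams.snapshot('top'); go(603.8,110.5,195.3)
for pp in(p,q):
    hsv=cv2.cvtColor(pp['pixels'],cv2.COLOR_RGB2HSV); m=cv2.inRange(hsv,(100,120,50),(125,255,255))
    n_,l,st,cc=cv2.connectedComponentsWithStats(m); print([st[i].tolist() for i in range(1,n_) if st[i][4]>40 and 150<cc[i][0]<350 and 130<cc[i][1]<250])
E
```

```text
t27.9 pos [602.  110.3 192.5] F [-0.5  0.   0.1] w 0.4 | shift cm [ 0.02  0.17 -0.28] turn [-0.005  0.     0.   ]
[[227, 144, 20, 21, 242], [280, 146, 20, 21, 308]]
[[273, 190, 19, 16, 233], [234, 206, 19, 17, 260]]
```

{"api": "apply_moves", "payload": {
  "translation": [
    [0, -0.15, 0],
    [0, -0.15, 0],
    [0, -0.15, 0],
    [0, -0.15, 0],
    [0, -0.15, 0],
    [0, -0.15, 0],
    [0, -0.15, 5],
    [0, -0.15, 10],
    [0, -0.15, 12],
    [0, -0.15, 12]
  ],
  "angular": [
    [0, 0, 0],
    [0, 0, 0],
    [0, 0, 0],
    [0, 0, 0],
    [0, 0, 0],
    [0, 0, 0],
    [0, 0, 0],
    [0, 0, 0],
    [0, 0, 0],
    [0, 0, 0]
  ],
  "jaw": 0
}}

```text
t: 29.15
tool_pos: [601.5, 110.6, 74.4]
tool_rot: [-2.237, -2.204, 0.003]
wrist_force: [0.4, 0.6, -0.5]
width: 92.1
gripper_force: 0.0
```

{"api": "apply_moves", "payload": {
  "translation": [
    [0, 0, 0],
    [0, 0, 0],
    [0, 0, 0],
    [0, 0, 0],
    [0, 0, 0],
    [0, 0, 0],
    [0, 0, 0],
    [0, 0, 0],
    [0, 0, 0],
    [0, 0, 0]
  ],
  "angular": [
    [0, 0, 0],
    [0, 0, 0],
    [0, 0, 0],
    [0, 0, 0],
    [0, 0, 0],
    [0, 0, 0],
    [0, 0, 0],
    [0, 0, 0],
    [0, 0, 0],
    [0, 0, 0]
  ],
  "jaw": 255,
  "force": 12
}}

```text
t: 30.4
tool_pos: [602.5, 110.5, 75.3]
tool_rot: [2.238, 2.204, 0.001]
wrist_force: [2.0, -0.7, -2.4]
width: 24.2
gripper_force: 12.0
```

{"api": "apply_moves", "payload": {
  "translation": [
    [-0.3, 0, 0],
    [-0.7, 0, 0],
    [-1.5, 0, 0],
    [-3, 0, 0],
    [-5, 0, 0],
    [-7, 0, 0],
    [-9, 0, 0],
    [-11, 0, 0],
    [-12.2, 0, 0],
    [-13, 0, 0]
  ],
  "angular": [
    [0, 0, 0],
    [0, 0, 0],
    [0, 0, 0],
    [0, 0, 0],
    [0, 0, 0],
    [0, 0, 0],
    [0, 0, 0],
    [0, 0, 0],
    [0, 0, 0],
    [0, 0, 0]
  ]
}}

```text
t: 31.65
tool_pos: [599.7, -20.2, 75.2]
tool_rot: [-2.238, -2.203, 0.001]
wrist_force: [-2.9, -0.1, 1.0]
width: 23.8
gripper_force: 12.0
```

{"api": "apply_moves", "payload": {
  "translation": [
    [-0.4, 0, 0],
    [-0.4, 0, 0],
    [-0.4, 0, 0]
  ],
  "angular": [
    [0, 0, 0],
    [0, 0, 0],
    [0, 0, 0]
  ]
}}

```text
t: 32.02
tool_pos: [599.7, -23.3, 75.2]
tool_rot: [-2.237, -2.205, 0.002]
wrist_force: [-4.8, -0.7, 1.7]
width: 24.0
gripper_force: 12.0
```

{"api": "apply_moves", "payload": {
  "translation": [
    [-0.3, 0, 0],
    [-0.6, 0, 0],
    [-0.6, 0, 0]
  ],
  "angular": [
    [0, 0, 0],
    [0, 0, 0],
    [0, 0, 0]
  ]
}}

```text
t: 32.4
tool_pos: [599.6, -29.2, 75.2]
tool_rot: [-2.237, -2.204, 0.002]
wrist_force: [-4.7, -1.1, 1.7]
width: 23.6
gripper_force: 12.0
```

{"api": "apply_moves", "payload": {
  "translation": [
    [0, 0, 0],
    [0, 0, 0],
    [0, 0, 0],
    [0, 0, 0],
    [0, 0, 0],
    [0, 0, -5],
    [0, 0, -9],
    [0, 0, -12],
    [0, 0, -12]
  ],
  "angular": [
    [0, 0, 0],
    [0, 0, 0],
    [0, 0, 0],
    [0, 0, 0],
    [0, 0, 0],
    [0, 0, 0],
    [0, 0, 0],
    [0, 0, 0],
    [0, 0, 0]
  ],
  "jaw": 0
}}

```text
t: 33.52
tool_pos: [602.0, -29.9, 198.3]
tool_rot: [2.234, 2.201, 0.005]
wrist_force: [-0.9, 0.0, 0.5]
width: 91.8
gripper_force: 0.0
```

```bash
python3 - <<'E'
from h import *
q=cams.snapshot('scene');p=cams.snapshot('top'); go(600.2,-29.5,195.3)
b=[cv2.resize(cv2.cvtColor(i['pixels'],4)[y0:y0+75,x0:x0+175],(700,300),interpolation=cv2.INTER_CUBIC) for i,y0,x0 in((q,175,150),(p,130,220))]
cv2.imwrite('pics/s9.png',np.vstack(b))
for pp in(p,q):
    hsv=cv2.cvtColor(pp['pixels'],cv2.COLOR_RGB2HSV); m=cv2.inRange(hsv,(100,120,50),(125,255,255))
    n_,l,st,cc=cv2.connectedComponentsWithStats(m); print([st[i].tolist() for i in range(1,n_) if st[i][4]>40 and 150<cc[i][0]<360 and 130<cc[i][1]<250])
E
```

```text
t33.6 pos [599.7 -29.4 194.2] F [ 0.1 -0.4  0.1] w 92.1 | shift cm [-0.01  0.05 -0.11] turn [-0.001 -0.    -0.   ]
[[331, 147, 20, 22, 321]]
[[236, 205, 20, 17, 260], [193, 222, 20, 18, 278]]
```

View pics/s9.png

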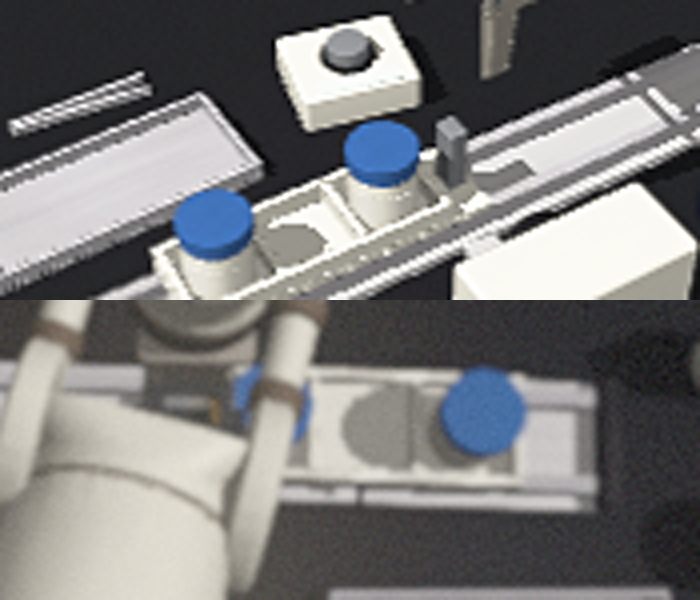

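```bash
python3 - <<'E'
from h import *
p=cams.snapshot('top')
T=lambda u,v:((u+.5)/4-.5+220,(v-300+.5)/4-.5+130)
for u,v,z in((520,380,58),(519,485,58),(360,496,22)): print(atz(p,T(u,v),z))
print('jar',atz(p,(341,158),110), 'was -100.9')
E
```

```text
[ 631.5635404  -278.13585359   58.        ]
[ 554.83389934 -275.57014701   58.        ]
[ 551.50842662 -167.26357064   22.        ]
jar [ 594.6160914  -240.89780702  110.        ] was -100.9
```

```bash
python3 - <<'E'
from h import *
q=cams.snapshot('scene')
c=lambda b:(b[0]+b[2]/2-.5,b[1]+b[3]/2-.5)
for a,b in(((273,190,19,16),(236,205,20,17)),((234,206,19,17),(193,222,20,18))):
    A,B=atz(q,c(a),104),atz(q,c(b),104); print(A,B,np.linalg.norm(A-B))
c=[600.2,-29.5,195.3]; 
# jar positions in last detent from my placements: A y193.5-146.9-140, B 45.5-146.9-140
step(c,[600,-94,195]); step(c,[597.8,-241.4,195])
E
```

```text
[604.19162164  43.44089927 104.        ] [602.23605418 -97.02148706 104.        ] 140.47599872494536
[ 601.87603075 -106.04445522  104.        ] [ 597.4611024  -246.15511605  104.        ] 140.18020142028544
[600.2, -29.5, 195.3] -> [600, -94, 195] [-6.45  0.08  0.03]
[600.2, -29.5, 195.3] -> [597.8, -241.4, 195] [-21.19   0.08   0.03]
```

The carrier moved 140 mm from the camera detent, so it is at the last station. The jars are at y≈-94 and -241, and I'll pick the right one first.

{"api": "apply_moves", "payload": {
  "translation": [
    [-6, 0, 0],
    [-12, 0, 0],
    [-18, 0, 0],
    [-21.2, -0.1, 0],
    [-21.2, -0.1, 0],
    [-21.2, -0.1, 5],
    [-21.2, -0.1, 10],
    [-21.2, -0.1, 12.7],
    [-21.2, -0.1, 12.7]
  ],
  "angular": [
    [0, 0, 0],
    [0, 0, 0],
    [0, 0, 0],
    [0, 0, 0],
    [0, 0, 0],
    [0, 0, 0],
    [0, 0, 0],
    [0, 0, 0],
    [0, 0, 0]
  ]
}}

```text
t: 34.85
tool_pos: [593.7, -238.3, 64.5]
tool_rot: [-2.231, -2.201, 0.002]
wrist_force: [0.1, 0.3, -0.0]
width: 91.9
gripper_force: 0.0
```

{"api": "apply_moves", "payload": {
  "translation": [
    [0, 0, 0],
    [0, 0, 0],
    [0, 0, 0],
    [0, 0, 0],
    [0, 0, 0],
    [0, 0, 0],
    [0, 0, 0],
    [0, 0, 0]
  ],
  "angular": [
    [0, 0, 0],
    [0, 0, 0],
    [0, 0, 0],
    [0, 0, 0],
    [0, 0, 0],
    [0, 0, 0],
    [0, 0, 0],
    [0, 0, 0]
  ],
  "jaw": 255,
  "force": 20
}}

```text
t: 35.85
tool_pos: [596.5, -241.8, 69.4]
tool_rot: [2.237, 2.204, 0.001]
wrist_force: [-1.2, 0.2, 5.7]
width: 59.7
gripper_force: 20.0
```

{"api": "apply_moves", "payload": {
  "translation": [
    [0, 0, -1],
    [0, 0, -3],
    [0, 0, -6],
    [0, 0, -9],
    [0, 0, -9]
  ],
  "angular": [
    [0, 0, 0],
    [0, 0, 0],
    [0, 0, 0],
    [0, 0, 0],
    [0, 0, 0]
  ]
}}

```text
t: 36.48
tool_pos: [598.0, -242.6, 162.4]
tool_rot: [2.233, 2.2, 0.003]
wrist_force: [-0.1, 0.4, -1.8]
width: 59.6
gripper_force: 20.0
```

```bash
python3 - <<'E'
from h import *
c=np.round(np.r_[np.array([600.2,-29.5])-212*U-1*V,158.6],1); step(c,[430.5,-316,158.6]); step(c,[430.5,-316,37]); go(*c)
E
```

```text
[ 596.  -241.5  158.6] -> [430.5, -316, 158.6] [ -7.7  -16.44  -0.  ]
[ 596.  -241.5  158.6] -> [430.5, -316, 37] [ -7.7  -16.44  12.16]
t36.5 pos [ 598.  -242.6  162.4] F [-0.1  0.4 -1.8] w 59.6 | shift cm [ 0.11 -0.2   0.38] turn [ 0.006  0.004 -0.   ]
```

{"api": "apply_moves", "payload": {
  "translation": [
    [-3, -6, 0],
    [-5, -11, 0],
    [-7.7, -16.44, 0],
    [-7.7, -16.44, 0],
    [-7.7, -16.44, 5],
    [-7.7, -16.44, 9],
    [-7.7, -16.44, 11.5],
    [-7.7, -16.44, 12],
    [-7.7, -16.44, 12],
    [-7.7, -16.44, 12.3]
  ],
  "angular": [
    [0, 0, 0],
    [0, 0, 0],
    [0, 0, 0],
    [0, 0, 0],
    [0, 0, 0],
    [0, 0, 0],
    [0, 0, 0],
    [0, 0, 0],
    [0, 0, 0],
    [0, 0, 0]
  ]
}}

```text
t: 37.72
tool_pos: [431.4, -316.8, 36.5]
tool_rot: [2.236, 2.203, -0.0]
wrist_force: [-0.2, 0.5, -1.0]
width: 59.5
gripper_force: 20.0
```

{"api": "apply_moves", "payload": {
  "translation": [
    [0, 0, 0],
    [0, 0, 0]
  ],
  "angular": [
    [0, 0, 0],
    [0, 0, 0]
  ]
}}

```text
t: 37.98
tool_pos: [431.3, -316.8, 36.4]
tool_rot: [2.236, 2.203, 0.0]
wrist_force: [1.2, -0.2, 3.1]
width: 59.9
gripper_force: 20.0
```

Contact with the tray floor. I'll release, retract and go to the other jar.

{"api": "apply_moves", "payload": {
  "translation": [
    [0, 0, 0],
    [0, 0, 0],
    [0, 0, 0],
    [0, 0, 0],
    [0, 0, 0],
    [0, 0, 0],
    [0, 0, -4],
    [0, 0, -9],
    [0, 0, -12],
    [0, 0, -12]
  ],
  "angular": [
    [0, 0, 0],
    [0, 0, 0],
    [0, 0, 0],
    [0, 0, 0],
    [0, 0, 0],
    [0, 0, 0],
    [0, 0, 0],
    [0, 0, 0],
    [0, 0, 0],
    [0, 0, 0]
  ],
  "jaw": 0
}}

```text
t: 39.22
tool_pos: [431.8, -317.5, 158.1]
tool_rot: [2.234, 2.201, -0.001]
wrist_force: [-0.3, -0.4, -0.6]
width: 92.0
gripper_force: 0.0
```

```bash
python3 - <<'E'
from h import *
p=cams.snapshot('top');q=cams.snapshot('scene')
for pp in(p,q):
    hsv=cv2.cvtColor(pp['pixels'],cv2.COLOR_RGB2HSV); m=cv2.inRange(hsv,(100,120,50),(125,255,255))
    n_,l,st,cc=cv2.connectedComponentsWithStats(m); print([st[i].tolist() for i in range(1,n_) if st[i][4]>40 and 140<cc[i][0]<400 and 130<cc[i][1]<260])
c=[430.5,-316,155.6]; go(*c); step(c,[598.8,-95,155.6])
E
```

```text
[[277, 146, 20, 21, 317], [356, 210, 14, 11, 78]]
[[236, 205, 20, 17, 261], [151, 207, 19, 16, 235]]
t39.3 pos [ 430.1 -315.5  154.4] F [-0.8  0.2 -0.9] w 92.2 | shift cm [-0.05  0.04 -0.12] turn [-0.001 -0.001 -0.   ]
[430.5, -316, 155.6] -> [598.8, -95, 155.6] [22.35 16.5  -0.  ]
```

{"api": "apply_moves", "payload": {
  "translation": [
    [5, 3, -2],
    [10, 8, -2],
    [15, 12, -2],
    [20, 16, -2],
    [22.35, 16.5, -2],
    [22.35, 16.5, -2],
    [22.35, 16.5, 4],
    [22.35, 16.5, 8.7],
    [22.35, 16.5, 8.7],
    [22.35, 16.5, 8.7]
  ],
  "angular": [
    [0, 0, 0],
    [0, 0, 0],
    [0, 0, 0],
    [0, 0, 0],
    [0, 0, 0],
    [0, 0, 0],
    [0, 0, 0],
    [0, 0, 0],
    [0, 0, 0],
    [0, 0, 0]
  ]
}}

```text
t: 40.58
tool_pos: [599.3, -96.0, 69.7]
tool_rot: [2.238, 2.203, 0.001]
wrist_force: [0.2, 0.5, 0.6]
width: 91.9
gripper_force: 0.0
```

{"api": "apply_moves", "payload": {
  "translation": [
    [0, 0, 0],
    [0, 0, 0],
    [0, 0, 0],
    [0, 0, 0],
    [0, 0, 0],
    [0, 0, 0],
    [0, 0, 0],
    [0, 0, 0]
  ],
  "angular": [
    [0, 0, 0],
    [0, 0, 0],
    [0, 0, 0],
    [0, 0, 0],
    [0, 0, 0],
    [0, 0, 0],
    [0, 0, 0],
    [0, 0, 0]
  ],
  "jaw": 255,
  "force": 20
}}

```text
t: 41.58
tool_pos: [599.0, -95.0, 68.9]
tool_rot: [2.238, 2.205, 0.0]
wrist_force: [-1.5, -0.4, 4.6]
width: 59.7
gripper_force: 20.0
```

{"api": "apply_moves", "payload": {
  "translation": [
    [0, 0, -1],
    [0, 0, -3],
    [0, 0, -6],
    [0, 0, -9],
    [0, 0, -9]
  ],
  "angular": [
    [0, 0, 0],
    [0, 0, 0],
    [0, 0, 0],
    [0, 0, 0],
    [0, 0, 0]
  ]
}}

```text
t: 42.2
tool_pos: [601.1, -95.7, 162.3]
tool_rot: [2.233, 2.2, 0.005]
wrist_force: [0.2, -0.3, -2.2]
width: 59.6
gripper_force: 20.0
```

```bash
python3 - <<'E'
from h import *
p=cams.snapshot('top');q=cams.snapshot('scene')
for pp in(p,q):
    hsv=cv2.cvtColor(pp['pixels'],cv2.COLOR_RGB2HSV); m=cv2.inRange(hsv,(100,120,50),(125,255,255))
    n_,l,st,cc=cv2.connectedComponentsWithStats(m); print([st[i].tolist() for i in range(1,n_) if st[i][4]>40 and 140<cc[i][0]<400 and 130<cc[i][1]<260])
print(atz(p,(360,219),77))
c=[598.8,-95,158.6]; go(*c); step(c,[430.5,-228,158.6])
E
```

```text
[[356, 210, 20, 19, 306]]
[[235, 185, 13, 16, 139], [151, 207, 19, 16, 234]]
[ 430.78363734 -297.93107472   77.        ]
t42.3 pos [598.6 -94.8 158. ] F [-0.1 -0.2 -3.5] w 59.4 | shift cm [-0.01  0.02 -0.06] turn [-0. -0. -0.]
[598.8, -95, 158.6] -> [430.5, -228, 158.6] [-13.55 -16.63  -0.  ]
```

{"api": "apply_moves", "payload": {
  "translation": [
    [-4, -5, 0],
    [-8, -10, 0],
    [-13.55, -16.63, 0],
    [-13.55, -16.63, 0],
    [-13.55, -16.63, 5],
    [-13.55, -16.63, 9],
    [-13.55, -16.63, 11.5],
    [-13.55, -16.63, 12],
    [-13.55, -16.63, 12],
    [-13.55, -16.63, 12.3]
  ],
  "angular": [
    [0, 0, 0],
    [0, 0, 0],
    [0, 0, 0],
    [0, 0, 0],
    [0, 0, 0],
    [0, 0, 0],
    [0, 0, 0],
    [0, 0, 0],
    [0, 0, 0],
    [0, 0, 0]
  ]
}}

```text
t: 43.55
tool_pos: [431.1, -228.4, 36.0]
tool_rot: [2.237, 2.203, 0.0]
wrist_force: [-0.2, -0.6, -1.1]
width: 59.7
gripper_force: 20.0
```

{"api": "apply_moves", "payload": {
  "translation": [
    [0, 0, 0],
    [0, 0, 0]
  ],
  "angular": [
    [0, 0, 0],
    [0, 0, 0]
  ]
}}

```text
t: 43.8
tool_pos: [431.0, -228.4, 35.9]
tool_rot: [2.237, 2.203, 0.0]
wrist_force: [-0.0, 0.3, 1.2]
width: 59.7
gripper_force: 20.0
```

{"api": "apply_moves", "payload": {
  "translation": [
    [0, 0, 0.05],
    [0, 0, 0.05]
  ],
  "angular": [
    [0, 0, 0],
    [0, 0, 0]
  ]
}}

```text
t: 44.05
tool_pos: [431.1, -228.5, 35.8]
tool_rot: [2.237, 2.204, 0.0]
wrist_force: [-0.1, -0.1, 5.6]
width: 59.5
gripper_force: 20.0
```

{"api": "apply_moves", "payload": {
  "translation": [
    [0, 0, 0],
    [0, 0, 0],
    [0, 0, 0],
    [0, 0, 0],
    [0, 0, 0],
    [0, 0, 0],
    [0, 0, -4],
    [0, 0, -9],
    [0, 0, -14],
    [0, 0, -20]
  ],
  "angular": [
    [0, 0, 0],
    [0, 0, 0],
    [0, 0, 0],
    [0, 0, 0],
    [0, 0, 0],
    [0, 0, 0],
    [0, 0, 0],
    [0, 0, 0],
    [0, 0, 0],
    [0, 0, 0]
  ],
  "jaw": 0
}}

```text
t: 45.3
tool_pos: [429.8, -227.4, 235.8]
tool_rot: [-2.237, -2.204, 0.0]
wrist_force: [0.2, -1.0, 0.3]
width: 92.3
gripper_force: 0.0
```

{"api": "apply_moves", "payload": {
  "translation": [
    [18, 0, 0],
    [18, 0, 0],
    [18, 0, 0],
    [18, 0, 0],
    [18, 0, 0],
    [18, 0, 0]
  ],
  "angular": [
    [0, 0, 0],
    [0, 0, 0],
    [0, 0, 0],
    [0, 0, 0],
    [0, 0, 0],
    [0, 0, 0]
  ]
}}

```text
t: 46.05
tool_pos: [433.2, -49.2, 234.7]
tool_rot: [-2.24, -2.203, 0.001]
wrist_force: [-0.3, -0.2, -0.4]
width: 91.6
gripper_force: 0.0
```

```bash
python3 - <<'E'
from h import *
p=cams.snapshot('top');q=cams.snapshot('scene')
b=[cv2.resize(cv2.cvtColor(i['pixels'],4)[y0:y0+h,x0:x0+w],(700,290),interpolation=cv2.INTER_CUBIC) for i,y0,h,x0,w in((q,170,87,120,210),(p,130,120,220,200))]
cv2.imwrite('pics/s10.png',np.vstack(b))
for pp in(p,q):
    hsv=cv2.cvtColor(pp['pixels'],cv2.COLOR_RGB2HSV); m=cv2.inRange(hsv,(100,120,50),(125,255,255))
    n_,l,st,cc=cv2.connectedComponentsWithStats(m); print([(st[i].tolist(),atz(pp,st[i][:2]+st[i][2:4]/2-.5,77).round()) for i in range(1,n_) if st[i][4]>40 and 140<cc[i][0]<400 and 130<cc[i][1]<260])
E
```

```text
[([324, 210, 20, 19, 299], array([ 430., -224.,   77.])), ([356, 210, 20, 19, 306], array([ 431., -313.,   77.]))]
[([176, 198, 18, 15, 218], array([ 439., -235.,   77.])), ([151, 207, 19, 16, 235], array([ 438., -322.,   77.]))]
```

View pics/s10.png

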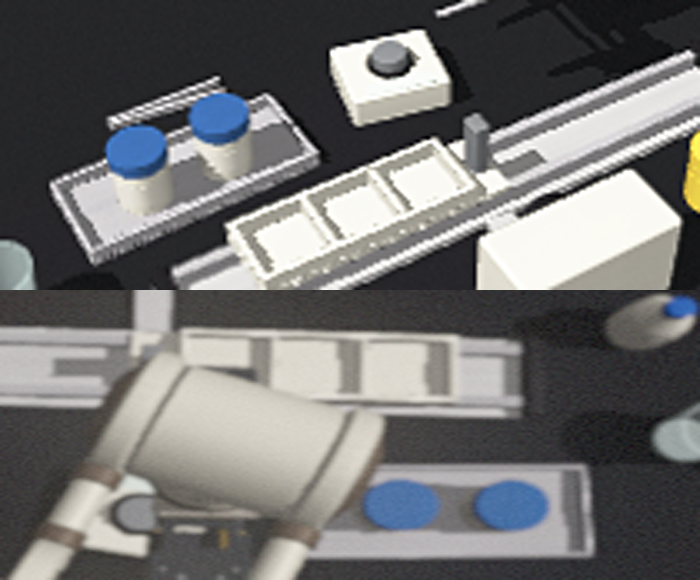

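Both jars stand upright in the tray, at lower-half (400,505) and (510,505). The carrier is at the last station and the key is up. I'm handing the job in.

```bash
python3 -c "
from h import *
print(arm.finish_job())"
```

```text
the job is handed in; nothing more can be done
None
```

I handed the job in with all the steps carried out, about 46 s into the 210 s limit: both jars present were loaded, photographed at the camera (half-press held over a second, then full press) and now stand upright in the tray, with the carrier at the last detent and the key released; the hand-in call gave no verdict.

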